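# Snap the tapered gas nozzle onto the welding torch and hold it on its seal

## Robot

A 6-joint arm with a two-finger parallel gripper is mounted at the origin on a cart in front of the work surface, level with it; the furniture and walls round the work are solid. World frame = base frame: x ahead of the robot, y to its left, z up, the work surface at z = 0. Lengths are in m, angles in degrees, forces in N, time in s.
With the tool pointing down it reaches from about 0.275 to 1 m from the base axis. Payload 8.4 kg.
Tool frame: the origin (TCP) lies midway between the tips of the shut fingers; the grasp point (between the pads) lies 19 mm behind it; z points along the fingers, y is the line along which they close (so a half turn about z gives the same grasp; the last joint's range is limited). The gripper opens to 85 mm and grips with 20 to 120 N. Pads are 22 mm wide; open, the fingers measure 114 mm over their backs; the gripper's body (76 mm by 85 mm) begins 54 mm behind the grasp point. The pads swing forward as they close: fully open they stand 13 mm farther back than shut.
Start: joints at [-64.423, 20.225, 93.587, -0, 66.188, -0.138], TCP at [0.271, -0.563, 0.231] pointing down, gripper open.
Joint ranges: [-150.9, 150.9], [-52.94, 120.26], [3.33, 152.33], [-74.26, 254.26], [0, 154.13], [-172.89, 172.89]. Speed limits (degrees/s): [127.2, 127.2, 159.86, 180, 180, 180].

## Interface

Orientations are given as a 3x3 rotation matrix whose columns are the frame's x, y, z axes.
In Python, from bench import r gives the robot as it stands. The module is installed in compiled form; this text tells all that it offers.
- The arm moves only by the shell command python3 -m crank 'ROWS'. ROWS is JSON, a list of rows, each an object of numbers: "ax", "ay", "az": the turn, a rotation vector about the tool's x, y, z in degrees; "x", "y", "z": the shift along the tool's x, y, z in mm; "grip": the gripper command: -1 is fully open, 1 is shut, values between are in proportion. In form: [{"ax": .., "ay": .., "az": .., "x": .., "y": .., "z": .., "grip": ..}, ...]. A call has 1 to 10 rows; each row shifts and turns the commanded pose from where the row before left it, along the tool's axes as they then stand; what a row does not reach is not made up. A row lasts 1/12 s, in which the tool goes at most 41.7 mm and 7.16 degrees, less where a joint would pass 70% of its speed; a pose out of reach is approached as far as the arm can. A call with a gripper value outside its range is refused whole. The fingers move at their own pace and stop on an object; the grip force is fixed at half the most. Time passes only in rows, so rows that do not move let the fingers close. It gives the time, the measured TCP pose, the force, the opening and the grip force at its end, in the units of the state.
- r.read_state(): the state, without advancing time (a new reading comes with each control period).
- r.camera(name): name is "scene" or "top"; returns the picture (400x640x3 uint8, red, green, blue); there is no depth.
- r.camera_model(name): a dict with "fov_y" (degrees; the focal length in pixels is half the picture's height over the tangent of half this angle, whatever the lens; pixels are square), "cx", "cy" (the principal point, pixels), "dist" ([k1, k2, p1, p2, k3] as OpenCV has them; the pictures are not rectified), "rvec" (rotation vector, rad) and "tvec" (3), from world to camera coordinates, as OpenCV has them. Camera axes: x right, y down, z forward; pixel columns grow to the right and rows downward; lengths in m; the calibration is good to about 2 mm. A picture is of the moment at which its call begins. camera_model takes no time and is no camera call.
- r.sign_off(): hands the job in; it is judged then, once.
Trained networks look in the newest picture that a camera, given by its name, has taken for a name from the list of things; names that differ only in an ending like _2 or _b are one class to them, and where a whole thing is asked for, a point or a joint stands for the part that bears it (a point fixed in the world has none). Each returns a list of dicts, best first, with "conf" (0 to 1); they miss things now and then, are a little off and sometimes report something else, mostly with a low value. They report only what shows in the picture. A call takes as long as a camera call.
- r.masks_of(camera, thing): "mask" (400x640 bool, what is visible of it).
- r.landmark_of(camera, thing): "xyz" ([x, y, z] in m, in world coordinates, good to about 4 mm: a listed point, or the origin of a listed thing).
The state is a dict: "t": time; "q": joint angles; "qvel": joint speeds; "effort": joint torques, N m; "eef_pos": TCP position; "orientation": TCP orientation; "force": force on the tool from outside, world axes, zero at the start; "ft_torque": the same for the moment, N m; "finger_gap": opening from 0.0 (shut) to 1.0 (fully open); "grip_force": force on a finger pad.
Only numpy, scipy, OpenCV 4.12 (cv2) and the standard library are available. Lean on these libraries where they do the work, as an engineer would, in place of code of your own. Each camera call takes 0.05 s, during which the arm holds its last target. There are 200 camera calls.

## Task

The next welds are tee fillets, so the torch standing in the clamp block needs the tapered nozzle. Lift that nozzle up off its peg on the rack, set it foot down over the torch's contact tip and press it down until it snaps past the spring clips, then keep bearing down on it so that the rubber seal under it stays well squeezed for the gas leak check: finish like that, still holding the nozzle and pressing it down. Leave the other two nozzles on their pegs and do not disturb the things lying round the work.

Things in the scene. Friction and masses are not known exactly. Their poses are not given: they have to be found in the camera images.
- tapered_nozzle: the nozzle to fit: copper, 72 mm tall, the only one whose mouth narrows: 32 mm outside diameter from the foot to 49 mm up, then a cone to 22 mm at the mouth. 0.08-0.15 kg. Origin: centre of its foot (underside); z up its axis. Inside the foot a snap lip, 4 mm high, leaves a hole of 25 mm, above 22 mm; over it the bore is 27 mm; the mouth is 18 mm. It stands foot down over a peg, on the rack's top.
- straight_nozzle: another copper nozzle on the rack, plain cylinder, 32 mm diameter, 72 mm tall; leave it on its peg. Origin: centre of its foot, z up.
- short_nozzle: another copper nozzle on the rack, plain cylinder, 32 mm diameter, 48 mm tall; leave it on its peg. Origin: centre of its foot, z up.
- nozzle_rack: grey folded-steel rack, 68 mm (its x) by 206 mm (its y), 30 mm high, fixed. Origin: centre of its underside. Three upright pegs, 14 mm diameter, 50 mm above its top, in a row at y = -66, 0 and 66 mm, a nozzle over each; which is on which changes. Room for fingers beside a nozzle along the rack's x axis; only 34 mm between neighbours along y.
- torch: welding torch neck upright in an aluminium clamp block (55 x 56 x 48 mm) on a dark plate 110 x 90 x 12 mm, fixed. Origin: centre of the plate's underside; z up the torch's axis. From the bench up: tube, brass nut, black insulator cup (34 mm wide, top at 114 mm), rubber seal, steel spring clips round a brass diffuser, copper contact tip ending at 186 mm.
- torch_seat (a point): on the torch's axis at 120 mm: centre of the unpressed seal's top; z up. Above it: collar 20 mm wide; four clips bulging to 26 mm diameter 7 mm up; contact tip 8 mm, ending 66 mm up. The lip meets the clips with the foot about 8 mm above this point; the push grows to some 8-15 N, drops suddenly at about 3 mm, and the foot meets the seal at 0. The clips then retain the nozzle.
- seal (a joint): how far the rubber seal ring under the nozzle (31 mm diameter, in the black cup) is squeezed, in m: 0 unpressed, at most 0.004. It pushes back with about 1.5 N plus 3 N per mm. With the nozzle on, its foot is this far below torch_seat.
- old_nozzle: bystander: old spattered copper nozzle, 25 x 66 mm, lying on the bench behind the work
- pliers: bystander: welding pliers with red handles, 239 mm long, lying on the bench behind the work

How it is judged (in metres and radians):
On the way, in this order (a step that is already met when the one before it is completed fails the run):
1. the tapered nozzle is lifted up and clear of its peg, in the fingers (height (world z) of tapered_nozzle above 0.085 m and contact force between the fingers and tapered_nozzle above 1 N and contact force between tapered_nozzle and nozzle_rack below 0.05 N), for 0.1 s.
2. the nozzle stands over the torch, its foot round the contact tip, upright (horizontal distance between tapered_nozzle and torch_seat below 0.009 m and z of tapered_nozzle in the frame of torch_seat below 0.06 m and angle between tapered_nozzle's own z axis and vertical below 0.3 rad).
3. the nozzle has snapped past the spring clips (horizontal distance between tapered_nozzle and torch_seat below 0.003 m and z of tapered_nozzle in the frame of torch_seat below 0.001 m), for 0.1 s.
At the end, for the whole second after the job is handed in: The tapered nozzle sits clipped on the torch (3 mm from its axis, 0.06 rad from upright at most), at rest; fingers touch it with over 3 N; it bears on the seal with over 4 N, squeezing it over 1.2 mm; its foot is over 1 mm below the unpressed seal; the others stand on their pegs, moved under 20 mm (horizontal distance between tapered_nozzle and torch_seat below 0.003 m and angle between the z axis of tapered_nozzle and the z axis of torch_seat, either way round below 0.06 rad and angle between tapered_nozzle's own z axis and vertical below 0.06 rad and z of tapered_nozzle in the frame of torch_seat below -0.001 m and value of joint seal above 0.0012 m and contact force between tapered_nozzle and seal above 4 N and contact force between the fingers and tapered_nozzle above 3 N and linear speed of tapered_nozzle below 0.02 m/s and height (world z) of each of straight_nozzle, short_nozzle above 0.02 m and angle between each of straight_nozzle, short_nozzle's own z axis and vertical below 0.3 rad and distance of each of straight_nozzle, short_nozzle from where it was at the start of the episode below 0.02 m); the arm keeps its last pose, push and grip.
It fails at once if another nozzle is pulled off or knocked over (distance of any of straight_nozzle, short_nozzle from where it was at the start of the episode above 0.03 m).
It fails at once if a thing lying round the work is pushed away by more than 40 mm (distance of any of old_nozzle, pliers from where it was at the start of the episode above 0.04 m).
It also fails if it takes over 48 s, if anything falls off the work surface, if the arm or the gripper's body presses on something with over 40 N, if the wrist force passes 120 N, or if a joint passes its speed limit or range.

## Working session

There is one attempt and no reset: what is moved stays moved. The work goes in short steps, Python scripts to look and compute and a shell command to move; the robot and the scene stay as the last step left them, time stands still between calls to the robot, and variables do not carry over. Pictures are saved under pics/ and viewed, at most 10 in all, crops included, and the job is handed in when it is done.

```bash
mkdir -p pics; python3 - <<'E'
from bench import r
import cv2
s=r.read_state(); print({k:s[k] for k in('t','eef_pos','orientation','force','finger_gap')})
for c in('scene','top'):
    cv2.imwrite(f'pics/{c}0.png',r.camera(c)[:,:,::-1]); m=r.camera_model(c); print(c,m)
    for t in('tapered_nozzle','straight_nozzle','short_nozzle','nozzle_rack','torch','torch_seat'):
        try: print(t,[(round(d['conf'],2),[round(float(v),4) for v in d['xyz']]) for d in r.landmark_of(c,t)][:3])
        except Exception as e: print(t,e)
E
```

```text
{'t': 0.0, 'eef_pos': array([ 0.27097394, -0.56268397,  0.23056142]), 'orientation': array([[ 9.00967722e-01,  4.33885702e-01, -6.00820152e-04],
       [ 4.33886118e-01, -9.00966865e-01,  1.24297865e-03],
       [-2.00838496e-06, -1.38057116e-03, -9.99999047e-01]]), 'force': array([ 0.70992773, -0.69190381, -0.71501144]), 'finger_gap': 0.99942028507288}
scene {'fov_y': 46.10192761343727, 'cx': 316.1657721241103, 'cy': 192.7167685145671, 'dist': array([-0.04841779,  0.        ,  0.        ,  0.        ,  0.        ]), 'rvec': array([ 1.03260755, -2.18662454,  1.2119793 ]), 'tvec': array([0.42720912, 0.3265704 , 0.54156933])}
tapered_nozzle [(0.76, [0.5873, -0.0714, 0.0329])]
straight_nozzle [(0.94, [0.5608, -0.1983, 0.0358])]
short_nozzle [(0.58, [0.5717, -0.1352, 0.0276])]
nozzle_rack [(0.47, [0.7831, 0.1718, -0.0007])]
torch [(0.7, [0.553, 0.1447, 0.0001])]
torch_seat [(0.93, [0.5526, 0.1461, 0.1176])]
top {'fov_y': 42.5001246661819, 'cx': 313.8845451806474, 'cy': 191.35695753409183, 'dist': array([0.01753881, 0.        , 0.        , 0.        , 0.        ]), 'rvec': array([ 2.12835004, -2.07245567,  0.22214082]), 'tvec': array([0.02357053, 0.66253828, 1.2767846 ])}
tapered_nozzle [(0.61, [0.5891, -0.0737, 0.0297])]
straight_nozzle [(0.6, [0.5581, -0.2035, 0.032])]
short_nozzle [(0.69, [0.5517, 0.1464, -0.0016])]
nozzle_rack [(0.81, [0.5725, -0.1347, -0.0032])]
torch [(0.69, [0.5536, 0.1454, 0.0013])]
torch_seat [(0.93, [0.5533, 0.1448, 0.1248])]
```

View pics/scene0.png

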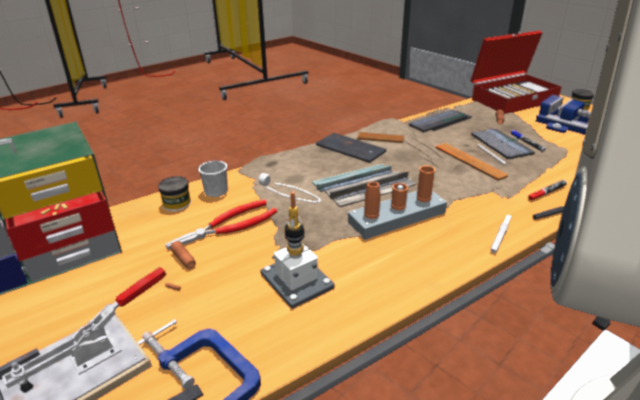

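View pics/top0.png

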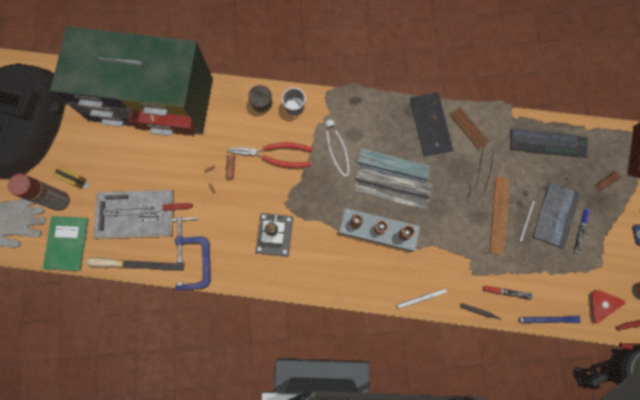

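The scene view shows the tapered nozzle on the rack's left peg (372,200), with the short and straight ones at (400,198) and (426,183), and the torch tip at about (293,197). In the top view the nozzles are at (355,221), (380,227) and (406,232), and the torch is at (270,229). Next I'll refine the positions by silhouette fitting and look at a zoomed crop of the torch.

```bash
cat > h.py <<'E'
import numpy as np, cv2
from bench import r
from scipy.optimize import minimize
def proj(c,P):
    m=r.camera_model(c); f=200/np.tan(np.radians(m['fov_y']/2))
    K=np.array([[f,0,m['cx']],[0,f,m['cy']],[0,0,1]])
    return cv2.projectPoints(np.asarray(P,float).reshape(-1,1,3),m['rvec'],m['tvec'],K,m['dist'])[0][:,0]
def tri(px):  # {cam:(u,v)} -> point, residual px
    f=lambda p:sum(((proj(c,p)[0]-u)**2).sum() for c,u in px.items())
    o=minimize(f,[.56,.0,.1],method='Nelder-Mead',options=dict(maxiter=4000,xatol=1e-6,fatol=1e-8)); return o.x,o.fun**.5
A=np.linspace(0,2*np.pi,48)
def sil(c,base,secs):
    P=[[base[0]+R*np.cos(a),base[1]+R*np.sin(a),base[2]+z] for R,z in secs for a in A]
    h=cv2.convexHull((proj(c,P)*16).astype(np.int32).reshape(-1,1,2))
    m=np.zeros((400*1,640),np.uint8); M=np.zeros((1600,2560),np.uint8)
    cv2.fillConvexPoly(M,(h//4),255); return cv2.resize(M,(640,400),interpolation=cv2.INTER_AREA)/255.
SE={'tapered_nozzle':[(.016,0),(.016,.049),(.011,.072)],'straight_nozzle':[(.016,0),(.016,.072)],'short_nozzle':[(.016,0),(.016,.048)]}
def fit(masks,secs,p0,z=None):
    def cost(p):
        b=[p[0],p[1],z if z is not None else p[2]]; return sum(np.abs(sil(c,b,secs)-m).sum() for c,m in masks.items())
    p0=list(p0[:2 if z is not None else 3])
    S=np.array([p0]+[np.array(p0)+.006*np.eye(len(p0))[i] for i in range(len(p0))])
    o=minimize(cost,p0,method='Nelder-Mead',options=dict(initial_simplex=S,xatol=1e-4,maxiter=120)); return o.x,o.fun
def getmask(c,t,near):
    u=proj(c,near)[0]; best=None
    for d in r.masks_of(c,t):
        ys,xs=np.nonzero(d['mask'])
        if len(xs) and np.hypot(xs.mean()-u[0],ys.mean()-u[1])<14: return d['mask'].astype(float)
E
python3 - <<'E'
from h import *
ims={c:r.camera(c) for c in('scene','top')}
for t,g in(('tapered_nozzle',(.588,-.0725,.03)),('straight_nozzle',(.5595,-.201,.03))):
    M={c:getmask(c,t,np.add(g,[0,0,.035])) for c in ims}; M={c:m for c,m in M.items() if m is not None}
    print(t,{c:m.sum() for c,m in M.items()},fit(M,SE[t],g,.03),*[(c,fit({c:M[c]},SE[t],g,.03)) for c in M])
tiles=[]
for c,(x0,y0) in(('scene',(265,180)),('top',(242,200))):
    tiles.append(cv2.resize(ims[c][y0:y0+60,x0:x0+60][:,:,::-1],(400,400),interpolation=cv2.INTER_CUBIC))
    for b in((.553,.1453),):
        u=proj(c,[[*b,.0],[*b,.114],[*b,.12],[*b,.186]]); print(c,u.round(1).tolist())
        for q in u: cv2.circle(tiles[-1],tuple(int(v) for v in (q-[x0,y0]+.5)*400/60),3,(0,255,0),1)
cv2.imwrite('pics/torch.png',np.hstack(tiles))
E
```

```text
tapered_nozzle {'scene': np.float64(502.0), 'top': np.float64(154.0)} (array([ 0.58627774, -0.07087172]), np.float64(78.58823529411765)) ('scene', (array([ 0.58547378, -0.07072734]), np.float64(60.235294117647065))) ('top', (array([ 0.58709013, -0.0707861 ]), np.float64(16.52156862745098)))
straight_nozzle {'scene': np.float64(544.0), 'top': np.float64(113.0)} (array([ 0.5584117 , -0.19787761]), np.float64(127.06274509803922)) ('scene', (array([ 0.557993  , -0.19689581]), np.float64(29.807843137254906))) ('top', (array([ 0.55710938, -0.20125781]), np.float64(87.70980392156864)))
scene [[297.4, 280.1], [294.9, 228.1], [294.7, 225.1], [293.1, 190.8]]
top [[274.7, 235.3], [271.0, 229.1], [270.8, 228.7], [268.4, 224.6]]
```

View pics/torch.png

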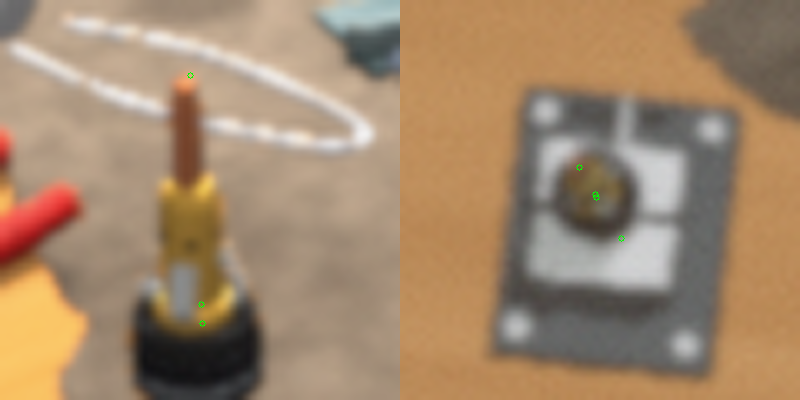

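Markers sit within about 1 px of the cup centre and tip. Now I turn the gripper to the rack's x axis.

```bash
python3 -m crank '[{"az":-6.5,"grip":-1},{"az":-6.5,"grip":-1},{"az":-6.5,"grip":-1},{"az":-6.5,"grip":-1},{"az":-6.5,"grip":-1},{"az":-6.5,"grip":-1},{"az":-6.5,"grip":-1},{"az":-6.3,"grip":-1},{"grip":-1}]'
cat >> h.py <<'E'
def togo(p):
    s=r.read_state(); R=np.array(s['orientation']); print('t',round(s['t'],2),'pos',s['eef_pos'].round(4),'F',s['force'].round(2),'gap',round(s['finger_gap'],3),'gf',np.round(s['grip_force'],1)); print('yaw of y',np.degrees(np.arctan2(R[1,1],R[0,1])).round(2),'tilt',R[:,2].round(4)); print('tool shift mm',((np.array(p)-s['eef_pos'])@R*1000).round(1))
E
python3 - <<'E'
from h import *
togo([.5865,-.071,.18])
g=lambda p:np.r_[proj('scene',[p[0],p[1],.186])[0]-[292.1,191.3],proj('top',[p[0],p[1],.115])[0]-[270.7,228.8],proj('scene',[p[0],p[1],.114])[0]-[294.3,228.3]]
from scipy.optimize import least_squares
o=least_squares(g,[.553,.145]);print(o.x,o.fun.round(1))
E
```

```text
t 1.0 pos [ 0.2712 -0.5631  0.2313] F [-0.43  0.2  -0.69] gap 1.002 gf 0.0
yaw of y -64.29 tilt [ 0. -0. -1.]
tool shift mm [ 497.6 -306.6   51.3]
[0.55323353 0.14661643] [ 0.2 -0.3 -0.2  0.1 -0.1  0. ]$[0]: bad value
```

```bash
python3 -m crank '[{"ax":0,"ay":0,"az":-6.5,"x":0,"y":0,"z":0,"grip":-0.99},{"ax":0,"ay":0,"az":-6.5,"x":0,"y":0,"z":0,"grip":-1}]'; python3 -m crank '[{"az":-6.5},{"az":-6.5}]'
```

```text
t: 1.17
eef_pos: [0.2712, -0.5631, 0.2313]
orientation: [[0.777, 0.629, -0.0], [0.629, -0.777, 0.0], [0.0, -0.0, -1.0]]
force: [0.0, 0.7, 0.0]
finger_gap: 1.003
grip_force: 0.0$[0]: bad value
```

```bash
python3 -m crank '[{"ax":0,"ay":0,"az":-6.5,"x":0,"y":0,"z":0,"grip":-1},{"ax":0,"ay":0,"az":-6.5,"x":0,"y":0,"z":0,"grip":-1},{"ax":0,"ay":0,"az":-6.5,"x":0,"y":0,"z":0,"grip":-1},{"ax":0,"ay":0,"az":-6.5,"x":0,"y":0,"z":0,"grip":-1},{"ax":0,"ay":0,"az":-6.5,"x":0,"y":0,"z":0,"grip":-1},{"ax":0,"ay":0,"az":-6.3,"x":0,"y":0,"z":0,"grip":-1},{"ax":0,"ay":0,"az":0,"x":0,"y":0,"z":0,"grip":-1}]'; python3 -c "
from h import *
togo([.5865,-.071,.18])"
```

```text
t: 1.75
eef_pos: [0.2712, -0.5631, 0.2313]
orientation: [[0.211, 0.977, -0.0], [0.977, -0.211, 0.0], [0.0, -0.0, -1.0]]
force: [0.4, 1.0, -0.4]
finger_gap: 0.999
grip_force: 0.0
t 1.75 pos [ 0.2712 -0.5631  0.2313] F [ 0.44  1.05 -0.37] gap 0.999 gf 0.0
yaw of y -12.2 tilt [-0.e+00  1.e-04 -1.e+00]
tool shift mm [547.6 204.2  51.3]
```

```bash
python3 -m crank '[{"ax":0,"ay":0,"az":0,"x":34,"y":12.7,"z":0,"grip":-1},{"ax":0,"ay":0,"az":0,"x":34,"y":12.7,"z":0,"grip":-1},{"ax":0,"ay":0,"az":0,"x":34,"y":12.7,"z":0,"grip":-1},{"ax":0,"ay":0,"az":0,"x":34,"y":12.7,"z":0,"grip":-1},{"ax":0,"ay":0,"az":0,"x":34,"y":12.7,"z":0,"grip":-1},{"ax":0,"ay":0,"az":0,"x":34,"y":12.7,"z":0,"grip":-1},{"ax":0,"ay":0,"az":0,"x":34,"y":12.7,"z":0,"grip":-1},{"ax":0,"ay":0,"az":0,"x":34,"y":12.7,"z":0,"grip":-1}]' >/dev/null; python3 -m crank '[{"ax":0,"ay":0,"az":0,"x":34,"y":12.7,"z":0,"grip":-1},{"ax":0,"ay":0,"az":0,"x":34,"y":12.7,"z":0,"grip":-1},{"ax":0,"ay":0,"az":0,"x":34,"y":12.7,"z":0,"grip":-1},{"ax":0,"ay":0,"az":0,"x":34,"y":12.7,"z":0,"grip":-1},{"ax":0,"ay":0,"az":0,"x":34,"y":12.7,"z":0,"grip":-1},{"ax":0,"ay":0,"az":0,"x":34,"y":12.7,"z":10,"grip":-1},{"ax":0,"ay":0,"az":0,"x":34,"y":12.7,"z":10,"grip":-1},{"ax":0,"ay":0,"az":0,"x":34,"y":12.7,"z":10,"grip":-1},{"ax":0,"ay":0,"az":0,"x":0,"y":0,"z":10,"grip":-1},{"ax":0,"ay":0,"az":0,"x":0,"y":0,"z":0,"grip":-1}]' >/dev/null; python3 -c "
from h import *
togo([.5865,-.071,.052])"
```

```text
t 3.25 pos [ 0.5868 -0.0741  0.1892] F [-0.73 -0.27 -0.41] gap 1.001 gf 0.0
yaw of y -12.5 tilt [-3.e-03  4.e-04 -1.e+00]
tool shift mm [  3.   -0.5 137.2]
```

```bash
python3 -m crank '[{"ax":0,"ay":0,"az":0,"x":3,"y":-0.5,"z":24,"grip":-1},{"ax":0,"ay":0,"az":0,"x":0,"y":0,"z":24,"grip":-1},{"ax":0,"ay":0,"az":0,"x":0,"y":0,"z":24,"grip":-1},{"ax":0,"ay":0,"az":0,"x":0,"y":0,"z":24,"grip":-1},{"ax":0,"ay":0,"az":0,"x":0,"y":0,"z":20,"grip":-1},{"ax":0,"ay":0,"az":0,"x":0,"y":0,"z":14,"grip":-1},{"ax":0,"ay":0,"az":0,"x":0,"y":0,"z":7,"grip":-1},{"ax":0,"ay":0,"az":0,"x":0,"y":0,"z":0,"grip":-1},{"ax":0,"ay":0,"az":0,"x":0,"y":0,"z":0,"grip":-1}]' >/dev/null; python3 -c "
from h import *
togo([.5865,-.071,.052])
for c in ('scene','top'): cv2.imwrite(f'pics/g_{c}.png',r.camera(c)[:,:,::-1])
a=cv2.imread('pics/g_scene.png')[100:260,300:500];cv2.imwrite('pics/g.png',cv2.resize(a,(750,600),interpolation=cv2.INTER_CUBIC))"
```

```text
t 4.0 pos [ 0.5874 -0.0736  0.0549] F [-0.83 -0.27  0.45] gap 1.002 gf 0.0
yaw of y -12.59 tilt [ 2.e-04 -1.e-04 -1.e+00]
tool shift mm [ 2.3 -1.4  2.9]
```

View pics/g.png

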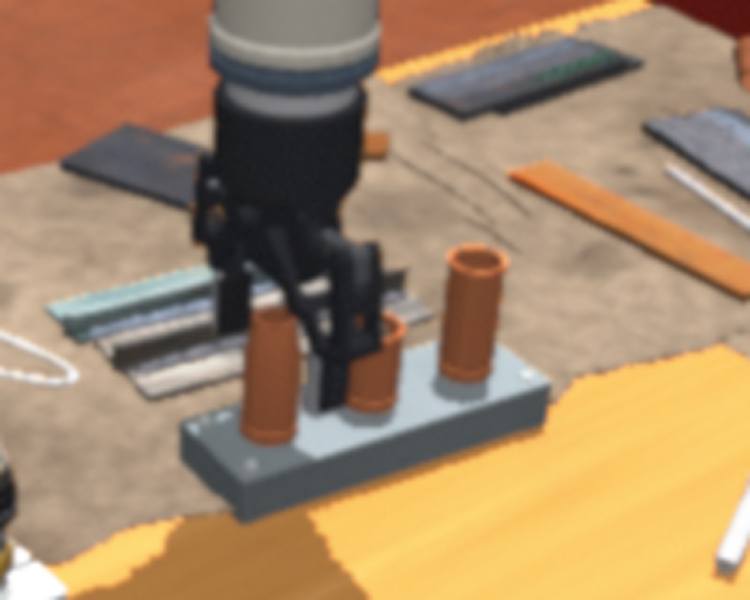

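The near finger tip at (325,410) and the far finger at (235,330) straddle the tapered nozzle at (270,375). The TCP is still about 2–3 mm short along tool x, so I correct that and close.

```bash
python3 -m crank '[{"ax":0,"ay":0,"az":0,"x":3,"y":-1,"z":2,"grip":-1},{"ax":0,"ay":0,"az":0,"x":0,"y":0,"z":0,"grip":-1},{"ax":0,"ay":0,"az":0,"x":0,"y":0,"z":0,"grip":-1}]' >/dev/null; python3 -c "
from h import *
togo([.5865,-.071,.052])"; python3 -m crank '[{"ax":0,"ay":0,"az":0,"x":0,"y":0,"z":0,"grip":1},{"ax":0,"ay":0,"az":0,"x":0,"y":0,"z":0,"grip":1},{"ax":0,"ay":0,"az":0,"x":0,"y":0,"z":0,"grip":1},{"ax":0,"ay":0,"az":0,"x":0,"y":0,"z":0,"grip":1},{"ax":0,"ay":0,"az":0,"x":0,"y":0,"z":0,"grip":1},{"ax":0,"ay":0,"az":0,"x":0,"y":0,"z":0,"grip":1},{"ax":0,"ay":0,"az":0,"x":0,"y":0,"z":0,"grip":1},{"ax":0,"ay":0,"az":0,"x":0,"y":0,"z":0,"grip":1}]'
```

```text
t 4.35 pos [ 0.5873 -0.0695  0.0528] F [-0.27 -0.08  0.77] gap 1.004 gf 0.0
yaw of y -12.47 tilt [ 7.e-04 -1.e-04 -1.e+00]
tool shift mm [-1.6 -0.4  0.8]
t: 5.02
eef_pos: [0.5871, -0.0697, 0.0525]
orientation: [[0.216, 0.976, 0.0], [0.976, -0.216, 0.0], [0.0, 0.0, -1.0]]
force: [-2.4, 0.7, 4.1]
finger_gap: 0.363
grip_force: 59.2
```

```bash
python3 -m crank '[{"ax":0,"ay":0,"az":0,"x":0,"y":0,"z":-10,"grip":1},{"ax":0,"ay":0,"az":0,"x":0,"y":0,"z":-20,"grip":1},{"ax":0,"ay":0,"az":0,"x":0,"y":0,"z":-20,"grip":1},{"ax":0,"ay":0,"az":0,"x":0,"y":0,"z":-20,"grip":1},{"ax":0,"ay":0,"az":0,"x":0,"y":0,"z":-20,"grip":1},{"ax":0,"ay":0,"az":0,"x":0,"y":0,"z":-20,"grip":1},{"ax":0,"ay":0,"az":0,"x":0,"y":0,"z":-25,"grip":1},{"ax":0,"ay":0,"az":0,"x":0,"y":0,"z":-25,"grip":1},{"ax":0,"ay":0,"az":0,"x":0,"y":0,"z":-25,"grip":1},{"ax":0,"ay":0,"az":0,"x":0,"y":0,"z":0,"grip":1}]'; python3 -c "
from h import *
togo([.5532,.146,.235])"
```

```text
t: 5.85
eef_pos: [0.5894, -0.0701, 0.2429]
orientation: [[0.216, 0.976, 0.008], [0.976, -0.216, -0.001], [0.001, 0.008, -1.0]]
force: [0.8, -0.4, -0.1]
finger_gap: 0.362
grip_force: 59.7
t 5.85 pos [ 0.5894 -0.0701  0.2429] F [ 0.83 -0.4  -0.1 ] gap 0.362 gf 59.7
yaw of y -12.49 tilt [ 0.0076 -0.001  -1.    ]
tool shift mm [203.1 -82.2   7.4]
```

```bash
python3 -m crank '[{"ax":0,"ay":0,"az":0,"x":15,"y":-6,"z":0,"grip":1},{"ax":0,"ay":0,"az":0,"x":25,"y":-10,"z":0,"grip":1},{"ax":0,"ay":0,"az":0,"x":25,"y":-10,"z":0,"grip":1},{"ax":0,"ay":0,"az":0,"x":25,"y":-10,"z":0,"grip":1},{"ax":0,"ay":0,"az":0,"x":25,"y":-10,"z":0,"grip":1},{"ax":0,"ay":0,"az":0,"x":25,"y":-10,"z":0,"grip":1},{"ax":0,"ay":0,"az":0,"x":25,"y":-10,"z":0,"grip":1},{"ax":0,"ay":0,"az":0,"x":23,"y":-10,"z":0,"grip":1},{"ax":0,"ay":0,"az":0,"x":15,"y":-6,"z":0,"grip":1},{"ax":0,"ay":0,"az":0,"x":0,"y":0,"z":0,"grip":1}]'>/dev/null;  python3 -m crank '[{"ax":0,"ay":0,"az":0,"x":0,"y":0,"z":0,"grip":1},{"ax":0,"ay":0,"az":0,"x":0,"y":0,"z":0,"grip":1}]'>/dev/null; python3 - <<'E'
from h import *
togo([.5532,.146,.235])
p=r.read_state()['eef_pos']; g=np.array([p[0],p[1],p[2]-.0225])
ims={c:r.camera(c) for c in('scene','top')}
M={c:getmask(c,'tapered_nozzle',g+[0,0,.03]) for c in ims}; M={c:m for c,m in M.items() if m is not None}
print({c:m.sum() for c,m in M.items()}); print('guess foot',g, 'landmarks',[[ (round(d['conf'],2),d['xyz'].round(4) if hasattr(d['xyz'],'round') else d['xyz']) for d in r.landmark_of(c,t)[:1]] for c in ims for t in('tapered_nozzle','torch_seat')])
a=ims['scene'];tiles=[]
for c,(x0,y0) in(('scene',(253,140)),('top',(230,180))):
    t=cv2.resize(ims[c][y0:y0+80,x0:x0+80][:,:,::-1],(400,400),interpolation=cv2.INTER_CUBIC)
    for q in proj(c,[g,g+[0,0,.072],[.5532,.1466,.186],[.5532,.1466,.114]]): cv2.circle(t,tuple(int(v) for v in (q-[x0,y0]+.5)*5),3,(0,255,0),1)
    print(c,proj(c,[g,[.5532,.1466,.186]]).round(1).tolist())
    tiles.append(t)
cv2.imwrite('pics/over.png',np.hstack(tiles))
E
```

```text
t 6.85 pos [0.5507 0.1457 0.2371] F [-0.19 -1.04 -0.81] gap 0.364 gf 59.6
yaw of y -12.47 tilt [-3.e-04 -5.e-04 -1.e+00]
tool shift mm [0.9 2.3 2.1]
{'scene': np.float64(374.0)}
guess foot [0.55072674 0.14565167 0.21464798] landmarks [[(0.88, [0.5494, 0.1461, 0.2134])], [(0.87, [0.5566, 0.1437, 0.1202])], [(0.42, [0.5543, 0.1429, 0.2135])], [(0.56, [0.5553, 0.1418, 0.1231])]]
scene [[293.0, 175.5], [292.3, 191.0]]
top [[267.0, 223.7], [267.8, 224.5]]
```

View pics/over.png

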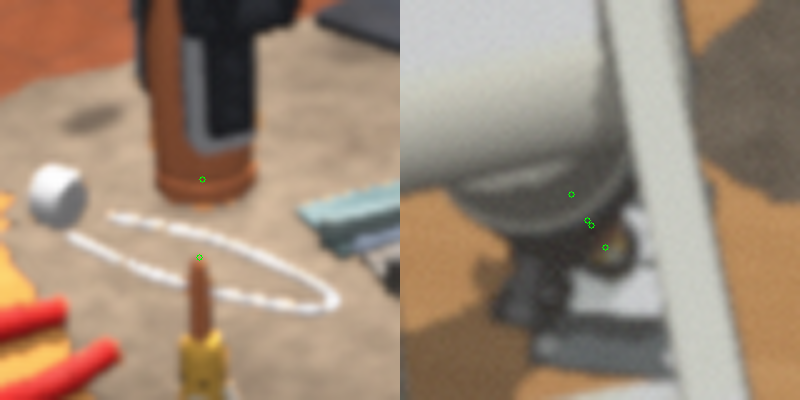

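The nozzle hangs upright above the contact tip. In the scene crop the foot is centred at about (206,185) and the tip at (199,262). The top view is blocked by the arm. I'll measure the edge offset numerically.

```bash
python3 - <<'E'
from h import *
p=r.read_state()['eef_pos']; g=np.array([p[0],p[1],p[2]-.0225])
im=r.camera('scene'); m=getmask('scene','tapered_nozzle',g+[0,0,.03])
hsv=cv2.cvtColor(im,cv2.COLOR_RGB2HSV)
ys,xs=np.nonzero(m); print('mask',xs.min(),xs.max(),ys.min(),ys.max())
S=sil('scene',g,SE['tapered_nozzle'])
for y in range(168,184,1):
    x=np.nonzero(m[y])[0]; w=np.nonzero(S[y]>.5)[0]; print(y,(x.min(),x.max()) if len(x) else '',(w.min(),w.max()) if len(w) else '')
T=np.array([.5532,.1466])
for d in([0,0],[.004,0],[0,.004]):
    print(d,proj('scene',[[*(T+d),.2146],[*(T+d),.186],[*(T+d),.15]]).round(2).tolist())
# tip rows of the torch: copper centre per row
for y in range(191,204,2):
    row=im[y,283:303].astype(int); print(y,[int(v) for v in row[:,0]-row[:,2]])
E
```

```text
mask 282 304 133 179
168 (np.int64(283), np.int64(290)) (np.int64(282), np.int64(302))
169 (np.int64(283), np.int64(303)) (np.int64(282), np.int64(302))
170 (np.int64(284), np.int64(303)) (np.int64(282), np.int64(302))
171 (np.int64(284), np.int64(303)) (np.int64(282), np.int64(302))
172 (np.int64(284), np.int64(303)) (np.int64(282), np.int64(303))
173 (np.int64(284), np.int64(304)) (np.int64(282), np.int64(303))
174 (np.int64(284), np.int64(304)) (np.int64(282), np.int64(303))
175 (np.int64(284), np.int64(304)) (np.int64(282), np.int64(302))
176 (np.int64(284), np.int64(303)) (np.int64(282), np.int64(302))
177 (np.int64(284), np.int64(303)) (np.int64(283), np.int64(301))
178 (np.int64(285), np.int64(302)) (np.int64(284), np.int64(300))
179 (np.int64(287), np.int64(300)) (np.int64(285), np.int64(298))
180  (np.int64(289), np.int64(294))
181  
182  
183  
[0, 0] [[291.52, 175.08], [292.31, 191.0], [293.26, 210.13]]
[0.004, 0] [[289.98, 174.11], [290.8, 189.99], [291.78, 209.08]]
[0, 0.004] [[289.42, 175.92], [290.25, 191.86], [291.26, 211.02]]
191 [50, 51, 51, 51, 50, 49, 50, 51, 60, 73, 75, 61, 53, 50, 49, 47, 46, 39, 31, 19]
193 [32, 38, 46, 49, 50, 51, 51, 57, 76, 95, 88, 68, 54, 52, 53, 52, 51, 51, 49, 49]
195 [10, 7, 10, 9, 13, 28, 47, 62, 73, 81, 77, 72, 65, 55, 53, 53, 51, 51, 50, 50]
197 [46, 43, 37, 31, 27, 23, 25, 44, 67, 77, 73, 58, 45, 38, 36, 39, 44, 48, 48, 48]
199 [50, 49, 49, 49, 49, 50, 54, 61, 69, 75, 73, 63, 43, 23, 14, 16, 17, 16, 15, 17]
201 [47, 47, 48, 47, 49, 48, 49, 51, 63, 74, 75, 67, 55, 50, 50, 49, 48, 45, 41, 37]
203 [45, 46, 46, 45, 45, 45, 47, 50, 63, 74, 74, 62, 51, 49, 50, 50, 48, 48, 50, 50]
```

```bash
python3 -m crank '[{"ax":0,"ay":0,"az":0,"x":3.3,"y":1.5,"z":0,"grip":1},{"ax":0,"ay":0,"az":0,"x":0,"y":0,"z":0,"grip":1},{"ax":0,"ay":0,"az":0,"x":0,"y":0,"z":10,"grip":1},{"ax":0,"ay":0,"az":0,"x":0,"y":0,"z":10,"grip":1},{"ax":0,"ay":0,"az":0,"x":0,"y":0,"z":10,"grip":1},{"ax":0,"ay":0,"az":0,"x":0,"y":0,"z":10,"grip":1},{"ax":0,"ay":0,"az":0,"x":0,"y":0,"z":10,"grip":1},{"ax":0,"ay":0,"az":0,"x":0,"y":0,"z":10,"grip":1},{"ax":0,"ay":0,"az":0,"x":0,"y":0,"z":0,"grip":1},{"ax":0,"ay":0,"az":0,"x":0,"y":0,"z":0,"grip":1}]'>/dev/null;  cat > m.py <<'E'
from h import *
import sys
togo([.5532,.1466,.1425])
p=r.read_state()['eef_pos']; g=np.array([p[0],p[1],p[2]-.0225])
im=r.camera('scene'); m=getmask('scene','tapered_nozzle',g+[0,0,.03])
S=sil('scene',g,SE['tapered_nozzle'])
ys,xs=np.nonzero(m); print('ymax',ys.max(),np.nonzero(S>.5)[0].max())
for y in range(ys.max()-10,ys.max()+1,2):
    x=np.nonzero(m[y])[0]; w=np.nonzero(S[y]>.5)[0]; print(y,x.min(),x.max(),w.min() if len(w) else'',w.max() if len(w) else '')
T=[.5532,.1466]; print(proj('scene',[[*T,g[2]],[*T,.186],[*T,.114],g]).round(2).tolist())
x0,y0=253,140
t=cv2.resize(im[y0:y0+100,x0:x0+100][:,:,::-1],(600,600),interpolation=cv2.INTER_CUBIC)
cv2.imwrite(sys.argv[1],t)
E
python3 m.py pics/low.png
```

```text
t 8.18 pos [0.5526 0.149  0.1764] F [-0.03 -0.03 -0.52] gap 0.358 gf 59.6
yaw of y -12.49 tilt [-1.6e-03 -4.0e-04 -1.0e+00]
tool shift mm [-2.1  1.2 33.9]
ymax 214 214
204 282 301 282 301
206 282 302 282 301
208 282 302 282 301
210 283 302 282 301
212 284 301 284 299
214 287 297 290 293
[[293.16, 208.1], [292.31, 191.0], [294.17, 228.32], [292.21, 208.79]]
```

View pics/low.png

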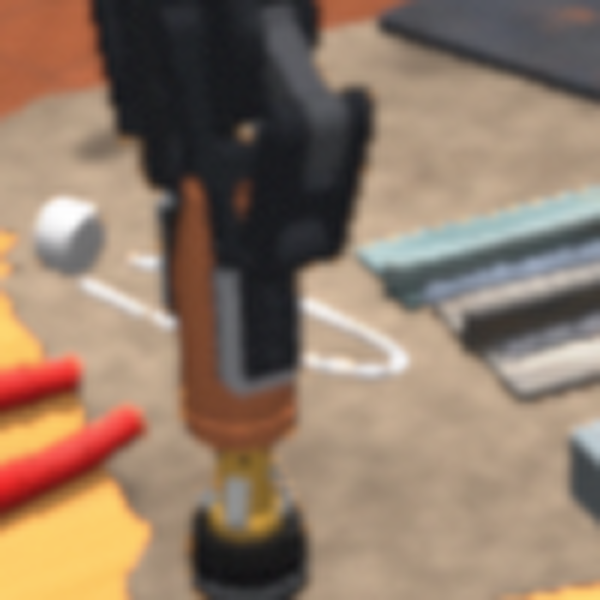

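The foot rim is centred at about (240,430) over the diffuser at about (248,480). With the axis leaning slightly in the image, the nozzle is about 1–2 mm too far in +y. I correct that and lower to just above the clips.

```bash
python3 -m crank '[{"ax":0,"ay":0,"az":0,"x":-1.6,"y":1.1,"z":0,"grip":1},{"ax":0,"ay":0,"az":0,"x":0,"y":0,"z":0,"grip":1},{"ax":0,"ay":0,"az":0,"x":0,"y":0,"z":7,"grip":1},{"ax":0,"ay":0,"az":0,"x":0,"y":0,"z":7,"grip":1},{"ax":0,"ay":0,"az":0,"x":0,"y":0,"z":6,"grip":1},{"ax":0,"ay":0,"az":0,"x":0,"y":0,"z":0,"grip":1},{"ax":0,"ay":0,"az":0,"x":0,"y":0,"z":0,"grip":1}]'>/dev/null;python3 m.py pics/low2.png
```

```text
t 8.87 pos [0.5533 0.1472 0.1565] F [ 1.46  0.53 -0.6 ] gap 0.359 gf 59.6
yaw of y -12.49 tilt [-1.4e-03 -4.0e-04 -1.0e+00]
tool shift mm [-0.6  0.1 14. ]
ymax 223 223
213 284 290 283 302
215 285 301 283 302
217 285 302 283 302
219 286 302 283 302
221 287 300 285 301
223 291 296 288 297
[[293.67, 218.3], [292.31, 191.0], [294.17, 228.32], [293.35, 218.41]]
```

View pics/low2.png

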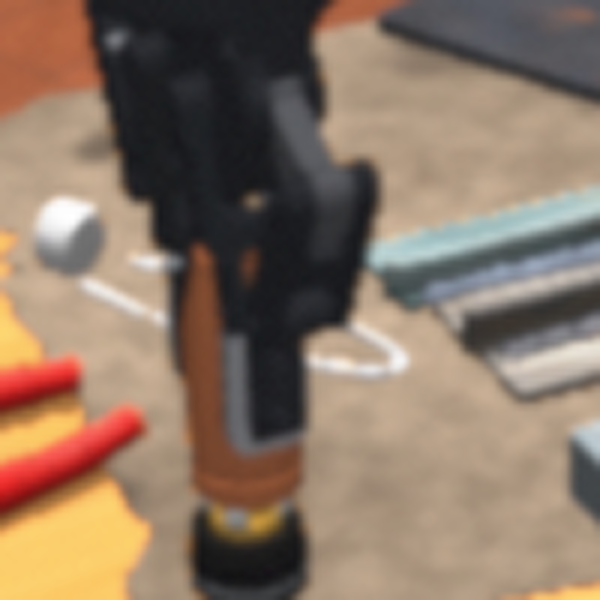

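Nozzle centre (246,485) now lines up with the cup (250,555) once the axis lean is counted. Pressing down in steps.

```bash
python3 -m crank '[{"ax":0,"ay":0,"az":0,"x":0,"y":0,"z":3,"grip":1},{"ax":0,"ay":0,"az":0,"x":0,"y":0,"z":3,"grip":1},{"ax":0,"ay":0,"az":0,"x":0,"y":0,"z":0,"grip":1}]'; python3 -m crank '[{"ax":0,"ay":0,"az":0,"x":0,"y":0,"z":1,"grip":1},{"ax":0,"ay":0,"az":0,"x":0,"y":0,"z":1,"grip":1},{"ax":0,"ay":0,"az":0,"x":0,"y":0,"z":0,"grip":1}]'; python3 -m crank '[{"ax":0,"ay":0,"az":0,"x":0,"y":0,"z":1,"grip":1},{"ax":0,"ay":0,"az":0,"x":0,"y":0,"z":0,"grip":1}]'
```

```text
t: 9.22
eef_pos: [0.5541, 0.1473, 0.1511]
orientation: [[0.216, 0.976, 0.001], [0.976, -0.216, -0.0], [0.0, 0.001, -1.0]]
force: [2.1, -1.1, -0.6]
finger_gap: 0.361
grip_force: 59.8
t: 9.47
eef_pos: [0.5543, 0.1473, 0.1496]
orientation: [[0.216, 0.976, 0.001], [0.976, -0.216, 0.0], [0.0, 0.001, -1.0]]
force: [1.9, -0.6, 1.8]
finger_gap: 0.364
grip_force: 60.1
t: 9.63
eef_pos: [0.5544, 0.1474, 0.1488]
orientation: [[0.216, 0.976, 0.001], [0.976, -0.216, 0.0], [0.001, 0.001, -1.0]]
force: [2.4, -1.7, 4.5]
finger_gap: 0.363
grip_force: 60.4
```

```bash
python3 -m crank '[{"ax":0,"ay":0,"az":0,"x":0,"y":0,"z":1,"grip":1},{"ax":0,"ay":0,"az":0,"x":0,"y":0,"z":1,"grip":1},{"ax":0,"ay":0,"az":0,"x":0,"y":0,"z":0,"grip":1}]'; python3 -m crank '[{"ax":0,"ay":0,"az":0,"x":0,"y":0,"z":1,"grip":1},{"ax":0,"ay":0,"az":0,"x":0,"y":0,"z":1,"grip":1},{"ax":0,"ay":0,"az":0,"x":0,"y":0,"z":0,"grip":1}]'; python3 -m crank '[{"ax":0,"ay":0,"az":0,"x":0,"y":0,"z":1,"grip":1},{"ax":0,"ay":0,"az":0,"x":0,"y":0,"z":0,"grip":1},{"ax":0,"ay":0,"az":0,"x":0,"y":0,"z":0,"grip":1}]'
```

```text
t: 9.88
eef_pos: [0.5546, 0.1474, 0.1472]
orientation: [[0.216, 0.976, 0.002], [0.976, -0.216, 0.0], [0.001, 0.002, -1.0]]
force: [1.6, -1.4, 8.4]
finger_gap: 0.361
grip_force: 60.8
t: 10.13
eef_pos: [0.5539, 0.1473, 0.1442]
orientation: [[0.216, 0.976, 0.0], [0.976, -0.216, 0.0], [0.0, 0.0, -1.0]]
force: [4.4, -0.1, -7.6]
finger_gap: 0.367
grip_force: 62.8
t: 10.38
eef_pos: [0.5534, 0.1472, 0.1428]
orientation: [[0.216, 0.976, -0.001], [0.976, -0.216, -0.0], [-0.0, -0.001, -1.0]]
force: [2.5, -0.7, -2.3]
finger_gap: 0.356
grip_force: 63.4
```

```bash
python3 -m crank '[{"ax":0,"ay":0,"az":0,"x":0,"y":0,"z":1,"grip":1},{"ax":0,"ay":0,"az":0,"x":0,"y":0,"z":0,"grip":1},{"ax":0,"ay":0,"az":0,"x":0,"y":0,"z":0,"grip":1}]'; python3 -m crank '[{"ax":0,"ay":0,"az":0,"x":0,"y":0,"z":1,"grip":1},{"ax":0,"ay":0,"az":0,"x":0,"y":0,"z":0,"grip":1},{"ax":0,"ay":0,"az":0,"x":0,"y":0,"z":0,"grip":1}]'; python3 -m crank '[{"ax":0,"ay":0,"az":0,"x":0,"y":0,"z":1,"grip":1},{"ax":0,"ay":0,"az":0,"x":0,"y":0,"z":0,"grip":1},{"ax":0,"ay":0,"az":0,"x":0,"y":0,"z":0,"grip":1}]'
```

```text
t: 10.63
eef_pos: [0.5536, 0.1473, 0.1423]
orientation: [[0.216, 0.976, -0.0], [0.976, -0.216, -0.0], [-0.0, -0.0, -1.0]]
force: [1.1, -0.6, 0.3]
finger_gap: 0.358
grip_force: 63.7
t: 10.88
eef_pos: [0.5537, 0.1473, 0.1415]
orientation: [[0.216, 0.976, -0.0], [0.976, -0.216, 0.0], [0.0, -0.0, -1.0]]
force: [-0.2, -0.3, 2.3]
finger_gap: 0.362
grip_force: 64.0
t: 11.13
eef_pos: [0.5537, 0.1473, 0.1405]
orientation: [[0.216, 0.976, -0.0], [0.976, -0.216, 0.0], [0.0, -0.0, -1.0]]
force: [-0.8, -0.6, 5.8]
finger_gap: 0.363
grip_force: 64.3
```

```bash
python3 -m crank '[{"ax":0,"ay":0,"az":0,"x":0,"y":0,"z":1,"grip":1},{"ax":0,"ay":0,"az":0,"x":0,"y":0,"z":0.5,"grip":1},{"ax":0,"ay":0,"az":0,"x":0,"y":0,"z":0,"grip":1},{"ax":0,"ay":0,"az":0,"x":0,"y":0,"z":0,"grip":1},{"ax":0,"ay":0,"az":0,"x":0,"y":0,"z":0,"grip":1},{"ax":0,"ay":0,"az":0,"x":0,"y":0,"z":0,"grip":1},{"ax":0,"ay":0,"az":0,"x":0,"y":0,"z":0,"grip":1},{"ax":0,"ay":0,"az":0,"x":0,"y":0,"z":0,"grip":1}]'; python3 m.py pics/end.png
```

```text
t: 11.8
eef_pos: [0.5537, 0.1474, 0.1394]
orientation: [[0.216, 0.976, 0.0], [0.976, -0.216, 0.0], [0.0, 0.0, -1.0]]
force: [-2.7, -1.5, 8.0]
finger_gap: 0.363
grip_force: 64.7
t 11.8 pos [0.5537 0.1474 0.1394] F [-2.74 -1.5   8.02] gap 0.363 gf 64.7
yaw of y -12.49 tilt [ 1.e-04  1.e-04 -1.e+00]
tool shift mm [-0.9 -0.3 -3.1]Traceback (most recent call last):
  File "m.py", line 7, in <module>
    ys,xs=np.nonzero(m); print('ymax',ys.max(),np.nonzero(S>.5)[0].max())
          ~~~~~~~~~~^^^
    return _wrapfunc(a, 'nonzero')
    return _wrapit(obj, method, *args, **kwds)
    result = getattr(arr, method)(*args, **kwds)
ValueError: Calling nonzero on 0d arrays is not allowed. Use np.atleast_1d(scalar).nonzero() instead.
```

```bash
python3 -c "
from h import *
im=r.camera('scene')
cv2.imwrite('pics/end.png',cv2.resize(im[140:260,250:450][:,:,::-1],(800,480),interpolation=cv2.INTER_CUBIC))
for c in('scene',):
  for t in('straight_nozzle','short_nozzle','tapered_nozzle'): print(t,[(round(d['conf'],2),np.round(d['xyz'],4)) for d in r.landmark_of(c,t)[:1]])
togo([.5532,.1466,.1425])"
```

```text
straight_nozzle [(0.8, array([ 0.5594, -0.1991,  0.0375]))]
short_nozzle [(0.72, array([ 0.5751, -0.136 ,  0.0284]))]
tapered_nozzle [(0.67, array([0.553 , 0.1463, 0.1168]))]
t 12.1 pos [0.5537 0.1473 0.1394] F [-1.84 -0.42  9.59] gap 0.364 gf 64.7
yaw of y -12.49 tilt [ 0.e+00  1.e-04 -1.e+00]
tool shift mm [-0.8 -0.3 -3.1]
```

View pics/end.png

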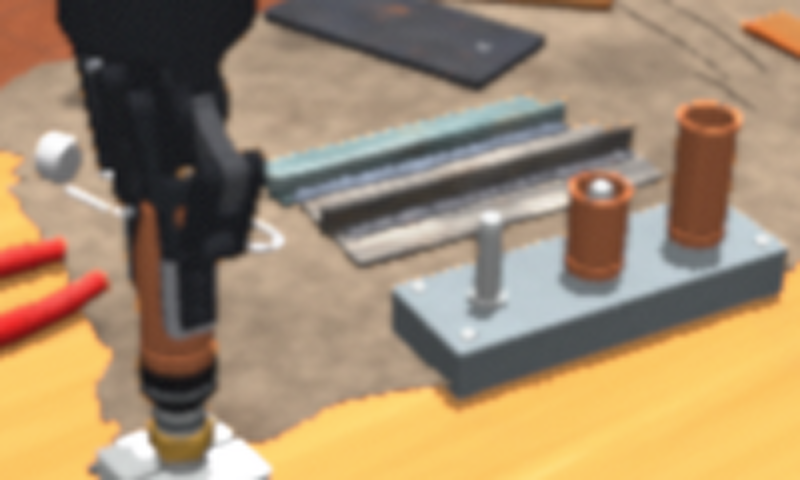

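The nozzle foot sits in the cup at (178,370), held upright, with a 9 N push that is steady. The other two nozzles stand on their pegs at (598,225) and (705,175). Handing in.

```bash
python3 -c "
from bench import r
print(r.sign_off())"
```

```text
the job is handed in; nothing more can be done
None
```

The tapered nozzle is snapped onto the torch, still gripped and pressed onto the seal with about 8–9.5 N (about 2–2.5 mm squeeze, estimated from force and height); the other two nozzles are still on their pegs, and the job is handed in at about 12 s with no verdict returned.

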